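Short spin on the microcentrifuge

TASK

Give the tubes in the small centrifuge a short spin: press its large round button fully down, keep it down for at least three seconds without letting up, then let go so that it springs back up. Do not press the small square lid-release key on the same panel.

Things in the scene. Friction and masses are not known exactly. Their poses are not given: they have to be found in the camera images.
- spin_top (a point): Centre of the top of the large round black push button (32 mm across, in a 48 mm grey collar) on the white microcentrifuge, a squat box 170 x 260 mm, 80 mm high, with a clear domed lid on its left and a two-button panel on its right. Pressed straight down. Released, this top is 104 mm above the bench, 12 mm above the collar. z up, y towards the dome, which starts 60 mm away and rises 19 mm higher.
- spin (a joint): How far the round button is pushed down: 0 when released, 0.008 m fully down. A spring returns it; about 2 N starts it moving and 6 N holds it fully down. It counts as down beyond 0.005 m.
- lid_key_top (a point): Centre of the top of the small square black lid-release key (18 mm square, in a square grey bezel) on the same panel, 68 mm from the round button along the panel (x), on the near or the far side of it: this changes from start to start. Its top is 95 mm above the bench, 9 mm lower than the round button. To be left alone.
- lid_key (a joint): How far the square key is pushed down: 0 when released, 0.005 m fully down; it has a light spring. It counts as pressed beyond 0.0025 m.

How it is judged:
By the outcome, as a careful person would: the job done as asked, in the order asked, and still so for the second after the job is handed in, with the robot touching nothing.
It also fails if it takes over 32 s, if anything falls off the work surface, if the arm or the gripper's body presses on something with over 40 N, if the wrist force passes 120 N, or if a joint passes its speed limit or range.

ROBOT

A 6-joint arm with a two-finger parallel gripper is mounted at the origin on the work surface. World frame = base frame: x ahead of the robot, y to its left, z up, the work surface at z = 0. Lengths are in m, angles in rad, forces in N, time in s.
With the tool pointing down it reaches from about 0.35 to 0.775 m from the base axis. Payload 7.3 kg.
Tool frame: the origin (TCP) lies at the very end of the fingers, on their centre line; the grasp point (between the pads) lies 19 mm behind it (robot.pinch_z is the distance from the TCP to the grasp point, in m); z points along the fingers, y is the line along which they close (so a half turn about z gives the same grasp; the last joint's range is limited). The gripper opens to 92 mm and grips with 3 to 60 N. Pads are 19 mm wide; open, the fingers measure 130 mm over their backs; the gripper's body (75 mm by 190 mm) begins 47 mm behind the grasp point.
Start: joints at [-1.296, 0.342, 1.524, -0, 1.275, -0.146], TCP at [0.214, -0.479, 0.227] pointing down, gripper open.
Joint ranges: [-2.53, 2.53], [-0.77, 2.02], [0.04, 2.7], [-1, 4.14], [0.28, 2.66], [-3.11, 3.11]. Speed limits (rad/s): [2.57, 2.57, 3.14, 3.14, 3.14, 3.14].

INTERFACE

Orientations are given as [roll, pitch, yaw] about the fixed x, y, z axes, in that order (R = Rz(yaw) Ry(pitch) Rx(roll)).
In Python, from cell import robot gives the robot as it stands.
- The arm moves only by the tool move_arm, never from a script. Its argument "motion" is a list of rows, each a list of 6 numbers: the shift along the tool's x, y, z in units of 0.1 m (1.0 is 0.1 m), then the turn, a rotation vector about the tool's x, y, z in units of pi rad (1.0 is pi rad). In form: [[dx, dy, dz, rx, ry, rz], ...]. A call has 1 to 12 rows; each row is the pose to reach, as a shift and turn from the pose commanded when the call began, along the tool's axes at that moment, turning the shorter way round; what a row does not reach only later rows make up. A row lasts 1/8 s, in which the tool goes at most 62.5 mm and 10.7 degrees, less where a joint would pass 70% of its speed; a pose out of reach is approached as far as the arm can. A call with a number of a shift or a turn outside -1 to 1 is refused whole. A call with a gripper value outside its range is refused whole. "fingers" is the opening, from -1 (shut) to 1 (fully open), set as the call begins (left out, the last holds). The fingers move at their own pace and stop on an object; "newtons" is the grip in N (left out, the last holds). Time passes only in rows, so rows that repeat a pose let the fingers close. It gives the time, the measured TCP pose, the force, the opening and the grip force at its end, in the units of the state.
- robot.observe(): the state, without advancing time (a new reading comes with each control period).
- robot.read_camera(name): name is "scene" or "top"; returns a dict with "image" (400x640x3 uint8, red, green, blue), "range_z" (400x640 float32, m along the optical axis (not along the pixel's ray), 0 where there is no reading), "vfov" (degrees; the focal length in pixels is half the picture's height over the tangent of half this angle, whatever the lens; pixels are square), "cx", "cy" (the principal point, pixels), "extrinsics" (4x4, takes a point from camera to world coordinates). Camera axes: x right, y up, looking along -z (the intrinsics and any distortion apply to the point x, -y, -z); pixel columns grow to the right and rows downward; lengths in m; the calibration is good to about 2 mm. A picture is of the moment at which its call begins.
- robot.hand_in(): hands the job in; it is judged then, once.
The state is a dict: "time": time; "qpos": joint angles; "qvel": joint speeds; "joint_efforts": joint torques, N m; "tool_pos": TCP position; "tool_rot": TCP orientation; "contact_force": force on the tool from outside, world axes, zero at the start; "torque": the same for the moment, N m; "opening": finger opening in m; "grip_force": force on a finger pad.
Only numpy, scipy, OpenCV 4.12 (cv2) and the standard library are available. Lean on these libraries where they do the work, as an engineer would, in place of code of your own. Each camera call takes 0.05 s, during which the arm holds its last target. There are 200 camera calls.

## Working session

There is one attempt and no reset: what is moved stays moved. The work goes in short steps, Python scripts to look and compute and a tool call to move; the robot and the scene stay as the last step left them, time stands still between calls to the robot, and variables do not carry over. Pictures are saved under pics/ and viewed, at most 10 in all, crops included, and the job is handed in when it is done.

Besides the shell and the picture viewer there is one more tool, called after ">>>" by a JSON object that holds its "name" and its "arguments", one argument or row to a line. move_arm: Moves the arm, as the interface text tells. Shifts and turns lie within -1 to 1; 1 stands for 0.1 m of shift or pi rad of turn. Its arguments: {"type":"object","properties":{"motion":{"type":"array"},"fingers":{"type":"number"},"newtons":{"type":"number"}},"required":["motion"]}

```bash
mkdir -p pics; ls
cat > h.py <<'E'
import numpy as np, cv2
from cell import robot
def ray(c,u,v,h):
    f=200/np.tan(np.radians(c["vfov"])/2);E=np.array(c["extrinsics"])
    d=E[:3,:3]@np.array([(u-c["cx"])/f,-(v-c["cy"])/f,-1]);o=E[:3,3]
    return o+d*(h-o[2])/d[2]
E
python3 - <<'E'
from h import *
a=[]
for n in("top","scene"):
    c=robot.read_camera(n);np.save(n+".npy",c,allow_pickle=True);a.append(c["image"])
    cv2.imwrite(f"pics/{n}.png",c["image"][...,::-1]);print({k:v for k,v in c.items() if k not in("image","range_z")})
s=robot.observe();print(s["tool_pos"],s["tool_rot"],s["time"],s["opening"])
E
```

```text
pics
{'vfov': 43.69151932183765, 'cx': 315.2887383112262, 'cy': 192.36380208005818, 'extrinsics': array([[ 0.01573101,  0.9875789 , -0.15633443,  0.47910055],
       [-0.99984983,  0.01440021, -0.00964158, -0.01147553],
       [-0.00727057,  0.15646263,  0.98765712,  0.79734572],
       [ 0.        ,  0.        ,  0.        ,  1.        ]])}
{'vfov': 51.93931368746751, 'cx': 321.2580309723279, 'cy': 200.13410415916715, 'extrinsics': array([[-0.78838899, -0.53082527,  0.31091372,  0.76006571],
       [ 0.61514732, -0.68522244,  0.38995382,  0.23991912],
       [ 0.00604772,  0.49869304,  0.86675757,  0.68417656],
       [ 0.        ,  0.        ,  0.        ,  1.        ]])}
[ 0.21439875 -0.47882727  0.22612773] [-3.14022169e+00 -2.10177534e-04  4.20828042e-01] 0.1 0.09185064049341035
```

View pics/top.png

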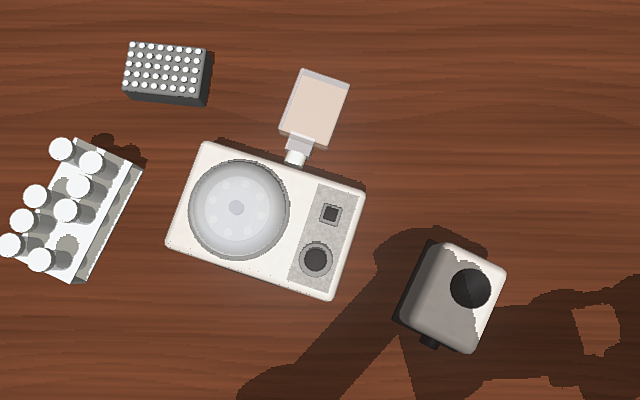

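View pics/scene.png

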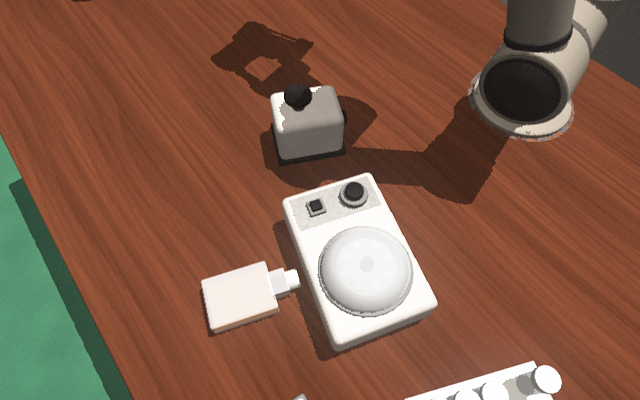

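The top view shows the round button at about (316,260), the square key at (330,214), and a vortex mixer at (450,297) to the right. The scene view shows the round button at (353,191) and the key at (316,206).

Run:
```python
from h import *
def cen(c,u,v,r):
    g=c["image"].max(2);m=np.zeros_like(g);cv2.circle(m,(u,v),r,1,-1)
    n,l,s,ce=cv2.connectedComponentsWithStats(((g<75)&(m>0)).astype(np.uint8))
    i=1+s[1:,4].argmax();return ce[i],s[i]
for n,b,k in(("top",(316,260),(330,214)),("scene",(353,191),(316,206))):
    c=np.load(n+".npy",allow_pickle=True).item()
    for p,h,r in((b,.104,15),(k,.095,9)):
        ce,s=cen(c,*p,r);print(n,ce,s,ray(c,*ce,h).round(4), c["range_z"][p[1],p[0]])
    if n=="top":
        f=200/np.tan(np.radians(c["vfov"])/2);E=c["extrinsics"]
        v,u=np.mgrid[:400,:640];z=c["range_z"]
        P=np.stack([(u-c["cx"])/f*z,-(v-c["cy"])/f*z,-z],-1)@E[:3,:3].T+E[:3,3]
        Q=P[235:365,385:510].reshape(-1,3);Q=Q[Q[:,2]>.03]
        print("mixer",Q.min(0),Q.max(0),"mixer knob",P[288,470]); print("btn",P[260,316],"dome",P[208,237])
```

```text
top [314.82962963 257.37777778] [304 248  23  23 135] [ 0.4981 -0.0055  0.104 ] 0.68403536
top [330.10810811 212.53153153] [323 206  15  16 111] [ 0.5617 -0.0261  0.095 ] 0.7056097
mixer [ 0.37160936 -0.26869434  0.03008611] [ 0.52296244 -0.01147553  0.79734572] mixer knob [ 0.46070487 -0.20990341  0.12985016]
btn [ 0.49446721 -0.00719091  0.10723607] dome [0.56244475 0.10115028 0.12508586]
scene [353.51492537 191.12313433] [345 182  18  19 268] [ 0.4993 -0.002   0.104 ] 0.6791958
scene [315.42718447 205.27184466] [310 200  12  12 103] [ 0.5623 -0.0233  0.095 ] 0.67488694
```

>>> {"name": "move_arm", "arguments": {
  "motion": [
    [0.3, -0.2, 0, 0, 0, 0],
    [0.6, -0.42, 0, 0, 0, 0],
    [0.9, -0.635, 0, 0, 0, 0],
    [0.9, -0.635, 0, 0, 0, 0]
  ],
  "fingers": -1
}}

```text
time: 0.6
tool_pos: [0.2715, -0.3826, 0.2266]
tool_rot: [-3.141, -0.0, 0.424]
contact_force: [-0.5, 0.3, 0.8]
opening: 0.0567
grip_force: 0.0
```

>>> {"name": "move_arm", "arguments": {
  "motion": [
    [0.3, -0.2, 0, 0, 0, 0],
    [0.6, -0.42, 0, 0, 0, 0],
    [0.9, -0.635, 0, 0, 0, 0],
    [0.9, -0.635, 0, 0, 0, 0]
  ]
}}

```text
time: 1.1
tool_pos: [0.3274, -0.2889, 0.2267]
tool_rot: [-3.141, 0.0, 0.423]
contact_force: [-0.2, -0.8, 0.4]
opening: 0.0167
grip_force: 0.0
```

>>> {"name": "move_arm", "arguments": {
  "motion": [
    [0.3, -0.2, 0, 0, 0, 0],
    [0.6, -0.42, 0, 0, 0, 0],
    [0.9, -0.635, 0, 0, 0, 0],
    [0.9, -0.635, 0, 0, 0, 0]
  ]
}}

```text
time: 1.6
tool_pos: [0.3837, -0.1948, 0.2266]
tool_rot: [3.141, 0.0, 0.423]
contact_force: [0.2, -0.1, -0.2]
opening: 0.0005
grip_force: 0.0
```

>>> {"name": "move_arm", "arguments": {
  "motion": [
    [0.3, -0.2, 0, 0, 0, 0],
    [0.6, -0.42, 0, 0, 0, 0],
    [0.9, -0.635, 0, 0, 0, 0],
    [0.9, -0.635, 0, 0, 0, 0]
  ]
}}

```text
time: 2.1
tool_pos: [0.44, -0.1006, 0.2265]
tool_rot: [3.141, 0.0, 0.423]
contact_force: [0.2, -0.4, -0.2]
opening: 0.0004
grip_force: 0.0
```

>>> {"name": "move_arm", "arguments": {
  "motion": [
    [0.3, -0.2, 0, 0, 0, 0],
    [0.6, -0.42, 0, 0, 0, 0],
    [0.9, -0.635, 0, 0, 0, 0],
    [0.9, -0.635, 0, 0, 0, 0],
    [0.9, -0.635, 0, 0, 0, 0]
  ]
}}

```text
time: 2.72
tool_pos: [0.4952, -0.0073, 0.2264]
tool_rot: [3.141, 0.001, 0.42]
contact_force: [-0.1, 0.3, -1.1]
opening: 0.0005
grip_force: 0.0
```

>>> {"name": "move_arm", "arguments": {
  "motion": [
    [0.03, -0.02, 0.35, 0, 0, 0],
    [0.03, -0.02, 0.7, 0, 0, 0],
    [0.03, -0.02, 1.0, 0, 0, 0],
    [0.03, -0.02, 1.0, 0, 0, 0],
    [0.03, -0.02, 1.0, 0, 0, 0]
  ]
}}

```text
time: 3.35
tool_pos: [0.498, -0.0036, 0.1279]
tool_rot: [3.14, -0.001, 0.42]
contact_force: [-0.3, -1.1, -0.2]
opening: 0.0004
grip_force: 0.0
```

Run:
```python
from h import *
c=robot.read_camera("scene");i=c["image"][110:270,240:440,::-1]
cv2.imwrite("pics/s2.png",cv2.resize(i,None,fx=3.5,fy=3.5))
s=robot.observe();print(s["tool_pos"],s["contact_force"])
```

```text
[ 0.49827148 -0.00340027  0.12816368] [0.59475616 0.08101069 0.09055988]
```

View pics/s2.png

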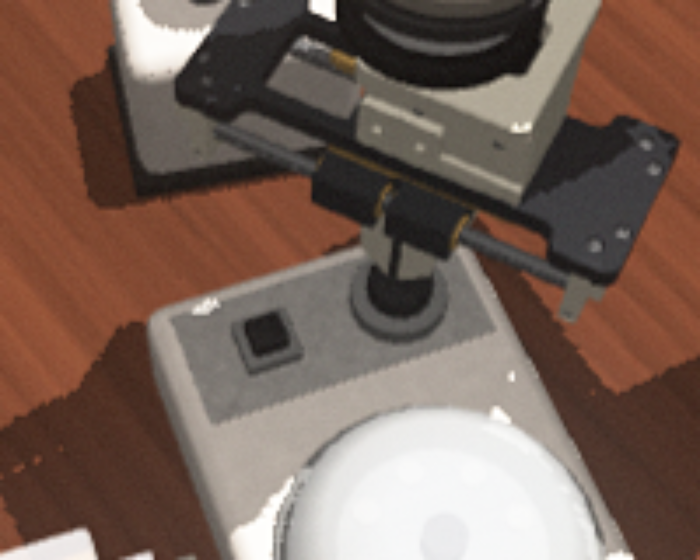

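The crop shows the closed fingers centred over the round button at (400,280), well clear of the key at (267,333).

>>> {"name": "move_arm", "arguments": {
  "motion": [
    [0, 0, 0.1, 0, 0, 0],
    [0, 0, 0.2, 0, 0, 0],
    [0, 0, 0.25, 0, 0, 0],
    [0, 0, 0.27, 0, 0, 0],
    [0, 0, 0.29, 0, 0, 0],
    [0, 0, 0.29, 0, 0, 0]
  ]
}}

```text
time: 4.15
tool_pos: [0.4972, -0.0025, 0.0978]
tool_rot: [-3.141, 0.0, 0.421]
contact_force: [-3.3, -0.0, 5.0]
opening: 0.0004
grip_force: 2.5
```

>>> {"name": "move_arm", "arguments": {
  "motion": [
    [0, 0, 0.02, 0, 0, 0],
    [0, 0, 0.03, 0, 0, 0],
    [0, 0, 0.03, 0, 0, 0]
  ]
}}

```text
time: 4.53
tool_pos: [0.4974, -0.0025, 0.0961]
tool_rot: [3.141, -0.0, 0.421]
contact_force: [-5.4, 0.7, 15.7]
opening: 0.0002
grip_force: 7.8
```

Fully down: the force has jumped past the spring's 6 N at the expected height. Holding for 4.5 s.

>>> {"name": "move_arm", "arguments": {
  "motion": [
    [0, 0, 0, 0, 0, 0],
    [0, 0, 0, 0, 0, 0],
    [0, 0, 0, 0, 0, 0],
    [0, 0, 0, 0, 0, 0],
    [0, 0, 0, 0, 0, 0],
    [0, 0, 0, 0, 0, 0],
    [0, 0, 0, 0, 0, 0],
    [0, 0, 0, 0, 0, 0],
    [0, 0, 0, 0, 0, 0],
    [0, 0, 0, 0, 0, 0],
    [0, 0, 0, 0, 0, 0],
    [0, 0, 0, 0, 0, 0]
  ]
}}

```text
time: 6.02
tool_pos: [0.4973, -0.0025, 0.0961]
tool_rot: [3.141, -0.0, 0.421]
contact_force: [-6.2, 1.0, 16.0]
opening: 0.0001
grip_force: 7.8
```

>>> {"name": "move_arm", "arguments": {
  "motion": [
    [0, 0, 0, 0, 0, 0],
    [0, 0, 0, 0, 0, 0],
    [0, 0, 0, 0, 0, 0],
    [0, 0, 0, 0, 0, 0],
    [0, 0, 0, 0, 0, 0],
    [0, 0, 0, 0, 0, 0],
    [0, 0, 0, 0, 0, 0],
    [0, 0, 0, 0, 0, 0],
    [0, 0, 0, 0, 0, 0],
    [0, 0, 0, 0, 0, 0],
    [0, 0, 0, 0, 0, 0],
    [0, 0, 0, 0, 0, 0]
  ]
}}

```text
time: 7.52
tool_pos: [0.4974, -0.0025, 0.0961]
tool_rot: [3.141, -0.0, 0.421]
contact_force: [-6.1, 1.5, 15.4]
opening: 0.0004
grip_force: 7.8
```

>>> {"name": "move_arm", "arguments": {
  "motion": [
    [0, 0, 0, 0, 0, 0],
    [0, 0, 0, 0, 0, 0],
    [0, 0, 0, 0, 0, 0],
    [0, 0, 0, 0, 0, 0],
    [0, 0, 0, 0, 0, 0],
    [0, 0, 0, 0, 0, 0],
    [0, 0, 0, 0, 0, 0],
    [0, 0, 0, 0, 0, 0],
    [0, 0, 0, 0, 0, 0],
    [0, 0, 0, 0, 0, 0],
    [0, 0, 0, 0, 0, 0],
    [0, 0, 0, 0, 0, 0]
  ]
}}

```text
time: 9.02
tool_pos: [0.4973, -0.0025, 0.0961]
tool_rot: [3.141, -0.0, 0.421]
contact_force: [-5.8, -0.2, 15.7]
opening: 0.0001
grip_force: 7.8
```

>>> {"name": "move_arm", "arguments": {
  "motion": [
    [0, 0, -0.1, 0, 0, 0],
    [0, 0, -0.3, 0, 0, 0],
    [0, 0, -0.6, 0, 0, 0],
    [0, 0, -1, 0, 0, 0],
    [0, 0, -1, 0, 0, 0],
    [0, 0, -1, 0, 0, 0],
    [0, 0, -1, 0, 0, 0]
  ]
}}

```text
time: 9.9
tool_pos: [0.4968, -0.0024, 0.1935]
tool_rot: [-3.14, 0.002, 0.421]
contact_force: [0.3, 0.1, -0.9]
opening: 0.0007
grip_force: 0.0
```

Run:
```python
from h import *
c=robot.read_camera("scene");i=c["image"][110:270,240:440,::-1]
cv2.imwrite("pics/s3.png",cv2.resize(i,None,fx=3.5,fy=3.5))
```

```text
(no output)
```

View pics/s3.png

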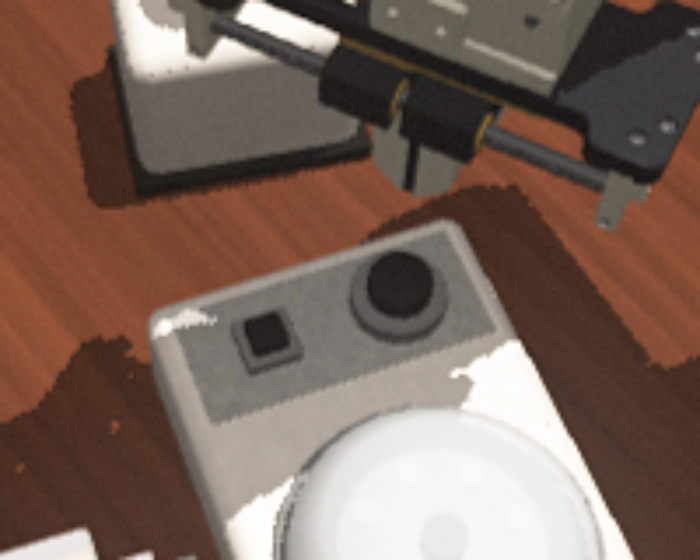

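The round button at (400,285) is back up, the key at (267,333) is untouched, and the gripper is clear.

```bash
python3 -c "
from cell import robot
print(robot.hand_in())"
```

```text
the job is handed in; nothing more can be done
None
```

Job handed in: the round button was held fully down for about 4.5 s at roughly 16 N, then released and seen back up, with the lid-release key left untouched.

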